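# Pop the pill tray and trap it

## Task

Press the orange ejector button of the blue pill organizer down with one finger, having the other finger ready in front of the white pill tray, so that the tray pops out against that finger and is stopped on the chute before it slides away. Finish while holding it so: one finger still keeping the button down, the other still stopping the popped-out tray, which rests there. Do not lift the tray, and leave the cup, flashlight, coaster and glasses case where they stand.

Things in the scene. Friction and masses are not known exactly. Their poses are not given: they have to be found in the camera images.
- pill_dock: Blue plastic pill organizer, fixed to the nightstand. Origin at its underside; +x is the way the tray comes out, +y the button's side, z up. Its closed body (x -85 to +45 mm, y +-31, 70 mm tall, seven lid shapes on top) holds the tray in a tunnel open at +x. A 12 mm thick base reaches on under the chute to x = 145. The button's housing is at x 73 to 107, y 31 to 67, top at 26 mm.
- mouth (a point): Middle of the tunnel's mouth, on its floor: x = 45, y = 0, z = 12 mm in the organizer's frame. A spring inside pushes the tray out in +x with about 2 N, falling to 1 N over 60 mm; unstopped, the tray is thrown down the chute in a fraction of a second.
- chute_mid (a point): Point on the open, level chute's floor beside the button: x = 90, y = 0, z = 12 mm in the organizer's frame. The chute runs from the mouth to x = 145, 47 mm clear width, side rails 4 mm thick with tops 20 mm above the nightstand; then comes the bare nightstand. This point is 40 mm ahead of the latched tray's front face.
- pill_tray: White loose pill tray, 60 g, 70 (x) x 44 (y) x 44 mm tall, a few pills in it. Origin: centre of its underside; axes as the organizer's. Latched at the start with its origin at x = 15 to 16, y = 0, z = 12 mm in the organizer's frame: front face at x = 50, 5 mm out of the mouth, 12 to 56 mm above the nightstand. Popped out: 12 mm or more forward. Over 55 mm forward it has slid away.
- ejector (a joint): The orange ejector button: metres pressed down, 0 up, 0.008 fully down. It springs back up when let go (2 N at the top, 4 N fully down, up to 2 N more while the latch rubs). The tray is let go at about 0.005.
- ejector_top (a point): Centre of the top of the orange button, a flat pad 24 (organizer's x) x 26 mm (y), at x = 90, y = 52 mm in the organizer's frame; 36 mm above the nightstand when up, 28 mm fully down. A second fingertip level with it, over chute_mid, then stands 16 mm above the chute's floor and 28 mm below the tray's top.
- steel_cup: Stainless steel cup, 72 mm across, 85 mm tall, bystander. Origin: centre of its underside.
- flashlight: Small aluminium flashlight standing on its tail, 36 mm across, 105 mm tall, bystander. Origin: centre of its underside.
- coaster: White ceramic coaster, 90 mm across, 8 mm thick, bystander. Origin: centre of its underside.
- glasses_case: Black eyeglass case, 150 (its x) x 58 x 36 mm, bystander. Origin: centre of its underside.

How it is judged:
On the way, in this order (a step that is already met when the one before it is completed fails the run):
1. a finger presses the orange button while the tray is still in (value of joint ejector above 0.0025 m and contact force between the fingers and pill_dock above 0.5 N and x of pill_tray in the frame of pill_dock below 0.022 m).
2. the tray has popped out and the other finger stops it, the button still held down (x of pill_tray in the frame of pill_dock between 0.027 and 0.07 m and value of joint ejector above 0.004 m and contact force between the fingers and pill_dock above 0.5 N and contact force between the fingers and pill_tray above 0.2 N and linear speed of pill_tray below 0.02 m/s), for 0.3 s.
At the end, for the whole second after the job is handed in: The tray is 12 to 55 mm forward of its latched place, level on the chute and at rest, stopped by a finger (over 0.2 N), while a finger keeps the button at least 4 mm down; the bystanders are within 30 mm of where they stood (all of step 2 and angle between pill_tray's own z axis and vertical below 0.15 rad and z of pill_tray in the frame of pill_dock below 0.02 m and distance of each of steel_cup, flashlight, coaster, glasses_case from where it was at the start of the episode below 0.03 m); the arm keeps its last pose, push and grip.
It fails at once if the tray slid away (more than 60 mm forward) (x of pill_tray in the frame of pill_dock above 0.075 m).
It fails at once if the tray was lifted (more than 12 mm) (z of pill_tray in the frame of pill_dock above 0.024 m).
It fails at once if the cup, flashlight, coaster or glasses case was moved or lifted (more than 30 mm) (distance of any of steel_cup, flashlight, coaster, glasses_case from where it was at the start of the episode above 0.03 m).
It also fails if it takes over 32 s, if anything falls off the work surface, if the arm or the gripper's body presses on something with over 40 N, if the wrist force passes 120 N, or if a joint passes its speed limit or range.

## Robot

A 7-joint arm with a two-finger parallel gripper is mounted at the origin on the work surface. World frame = base frame: x ahead of the robot, y to its left, z up, the work surface at z = 0. Lengths are in m, angles in rad, forces in N, time in s.
With the tool pointing down it reaches from about 0.425 to 0.95 m from the base axis. Payload 4.7 kg.
Tool frame: the origin (TCP) lies where the fingers leave the gripper's body, on its centre line; the fingertips stand 70 mm ahead of it and the grasp point (between the pads) lies 51 mm ahead of it; z points along the fingers, y is the direction in which the jaws open and shut (so a half turn about z gives the same grasp; the last joint's range is limited). The gripper opens to 87 mm and grips with 3 to 60 N. Pads are 19 mm wide; open, the fingers measure 117 mm over their backs; the gripper's body (75 mm by 190 mm) begins 51 mm behind the grasp point.
Start: joints at [1.115, 0.469, -0.049, 1.532, 0.024, 1.141, -0.082], TCP at [0.279, -0.614, 0.292] pointing down, gripper open.
Joint ranges: [-2.59, 2.59], [-0.33, 1.99], [-1.39, 1.29], [0.1, 2.45], [-1.04, 4.18], [0.21, 1.99], [-2.66, 2.66]. Speed limits (rad/s): [2.57, 2.57, 3.14, 3.14, 3.14, 3.14, 3.14].

## Interface

Orientations are given as a unit quaternion [x, y, z, w].
In Python, from cell import read_state, capture, sign_off, finder gives the robot as it stands.
- The arm moves only by the tool drive_tool, never from a script. Its argument "rows" is text: rows parted by semicolons, each of 7 numbers parted by spaces: the finger opening in mm, from 0 to 87, then the shift along the tool's x, y, z in mm, then the turn, a rotation vector about the tool's x, y, z in degrees. A call has 1 to 5 rows; each row is the pose to reach, as a shift and turn from the pose commanded when the call began, along the tool's axes at that moment; what a row does not reach only later rows make up. A row lasts 1/12 s, in which the tool goes at most 41.7 mm and 7.16 degrees, less where a joint would pass 70% of its speed; a pose out of reach is approached as far as the arm can. A call with a gripper value outside its range is refused whole. The fingers move at their own pace and stop on an object; the grip force is fixed at half the most. Time passes only in rows, so rows that repeat a pose let the fingers close. It gives the time, the measured TCP pose, the force and the opening at its end, in the units of the state.
- read_state(): the state, without advancing time (a new reading comes with each control period).
- capture(name): name is "side" or "top" or "wrist"; returns a dict with "color" (384x512x3 uint8, red, green, blue), "mtx" (3x3 intrinsics, pixels), "k1" (the pictures are not rectified: a ray, as slopes to the right and down, at radius r is drawn at 1 + k1 r^2 times it, then the intrinsics apply), "R" (3x3) and "t" (3): a world point X has camera coordinates R X + t. Camera axes: x right, y down, z forward; pixel columns grow to the right and rows downward; lengths in m; the calibration is good to about 2 mm. A picture is of the moment at which its call begins. There is no depth.
- sign_off(): hands the job in, once; it reports no verdict.
Trained networks look in the newest picture that a camera, given by its name, has taken for a name from the list of things; names that differ only in an ending like _2 or _b are one class to them, and where a whole thing is asked for, a point or a joint stands for the part that bears it (a point fixed in the world has none). Each returns a list of dicts, best first, with "score" (0 to 1); they miss things now and then, are a little off and sometimes report something else, mostly with a low value. They report only what shows in the picture. A call takes as long as a camera call.
- finder.boxes_of(camera, query): "rect" ([left, top, right, bottom] in pixels, round what is visible of it).
- finder.regions_of(camera, query): "mask" (384x512 bool, what is visible of it) and "rect" ([left, top, right, bottom] in pixels, round what is visible of it).
The state is a dict: "t": time; "joints": joint angles; "qvel": joint speeds; "joint_efforts": joint torques, N m; "ee_pos": TCP position; "orientation": TCP orientation; "wrist_force": force on the tool from outside, world axes, zero at the start; "moment": the same for the moment, N m; "opening": finger opening in m.
Only numpy, scipy, OpenCV 4.12 (cv2) and the standard library are available. Lean on these libraries where they do the work, as an engineer would, in place of code of your own. Each camera call takes 0.05 s, during which the arm holds its last target.

## Working session

There is one attempt and no reset: what is moved stays moved. The work goes in short steps, Python scripts to look and compute and a tool call to move; the robot and the scene stay as the last step left them, time stands still between calls to the robot, and variables do not carry over. Pictures are saved under pics/ and viewed, and the job is handed in when it is done.

Besides the shell and the picture viewer there is one more tool, called as name(argument=value, ...) on one line, values as JSON. drive_tool: Moves the arm, as the interface text tells. Its arguments: {"type":"object","properties":{"rows":{"type":"string"}},"required":["rows"]}

```bash
ls; mkdir -p pics
python3 - <<'E'
from cell import read_state, capture, sign_off, finder
import cv2
s=read_state()
for k,v in s.items(): print(k,v)
for n in ["side","top","wrist"]:
    c=capture(n); cv2.imwrite(f"pics/{n}0.png",c["color"][:,:,::-1]); print(n,c["mtx"].tolist(),c["k1"],c["R"].tolist(),c["t"].tolist())
    for q in ["pill_dock","ejector","pill_tray","steel_cup","flashlight","coaster","glasses_case"]:
        print(q,[(round(d["score"],2),[round(float(x)) for x in d["rect"]]) for d in finder.boxes_of(n,q)][:3])
E
```

```text
pics
t 0.0
joints [ 1.11507134  0.46946565 -0.04862919  1.53364919  0.02413259  1.14100109
 -0.08229458]
qvel [-0.0024886  -0.00126882  0.00089975  0.00042013  0.00101505  0.00163336
  0.00037476]
joint_efforts [-4.52622226e-04 -5.07979274e+01 -8.08930909e-02 -2.36161369e+01
 -6.14577346e-02  3.79573612e-02  1.82136505e-04]
ee_pos [ 0.2792797  -0.61402451  0.29120204]
orientation [ 9.77304898e-01  2.11835309e-01 -2.45812825e-04 -9.36383005e-04]
wrist_force [-0.2239475  -0.41669834 -0.02862458]
moment [-0.00115435 -0.06838104  0.01421712]
opening 0.08698723789356959
side [[386.91419316556585, 0.0, 253.84045884214763], [0.0, 386.91419316556585, 189.3560598743225], [0.0, 0.0, 1.0]] -0.11858196596848247 [[0.993463206575107, -0.11224059217311519, 0.020806408871653866], [-0.05501901412244956, -0.6305058887152044, -0.7742320274830046], [0.10001882456067802, 0.7680262845528649, -0.6325597686933794]] [-0.5902805986323962, 0.13662740109043675, 0.8856584097583554]
pill_dock [(0.86, [159, 209, 269, 272]), (0.43, [224, 230, 256, 256])]
ejector [(0.73, [226, 230, 252, 253])]
pill_tray [(0.7, [216,
[... 724 characters left out ...]
ill_tray []
steel_cup [(0.66, [367, 240, 409, 278])]
flashlight [(0.67, [215, 234, 234, 248]), (0.26, [268, 190, 333, 298])]
coaster [(0.65, [210, 156, 247, 191])]
glasses_case [(0.72, [368, 140, 407, 215])]
wrist [[271.92665351865685, 0.0, 255.24893694969086], [0.0, 271.92665351865685, 196.00994530256642], [0.0, 0.0, 1.0]] -0.02754243078331269 [[0.4143073682845362, -0.9101369737714248, 0.0003058747065104833], [-0.8670180711935124, -0.3945767646594952, 0.3042841451911819], [-0.27681956001884084, -0.12633236230293382, -0.9525812644735027]] [-0.6743039991756379, -0.03725302344407794, 0.39114776321122785]
pill_dock []
ejector []
pill_tray []
steel_cup []
flashlight []
coaster []
glasses_case []
```

View pictures.

Run:
```python
import cv2
a=cv2.imread("pics/side0.png")[150:350,140:340]; cv2.imwrite("pics/side0c.png",cv2.resize(a,None,fx=3,fy=3,interpolation=cv2.INTER_CUBIC))
a=cv2.imread("pics/top0.png")[130:310,200:420]; cv2.imwrite("pics/top0c.png",cv2.resize(a,None,fx=3,fy=3,interpolation=cv2.INTER_CUBIC))
```

```text
(no output)
```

View pics/side0c.png

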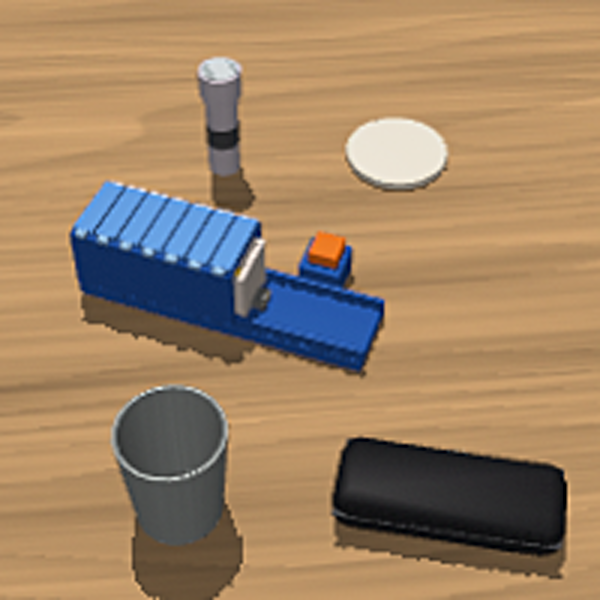

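View pics/top0c.png

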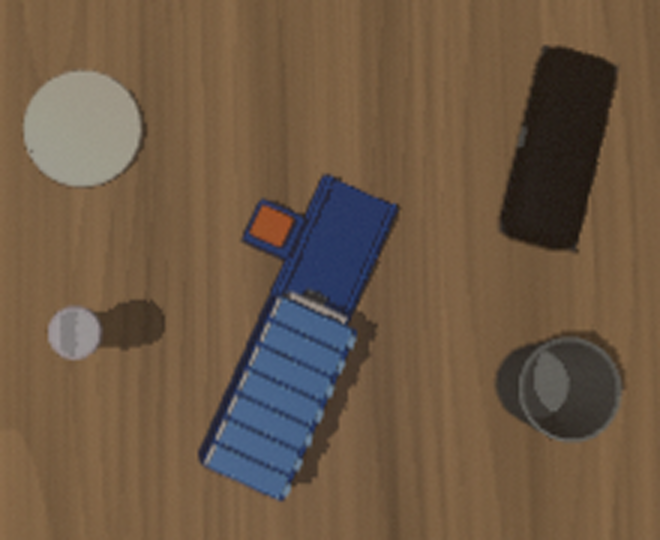

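```bash
cat > h.py <<'E'
import numpy as np, cv2
def proj(c,X):
    X=np.atleast_2d(X); p=X@np.array(c["R"]).T+np.array(c["t"]); s=p[:,:2]/p[:,2:]
    r2=(s**2).sum(1,keepdims=True); s=s*(1+c["k1"]*r2); m=np.array(c["mtx"])
    return s*[m[0,0],m[1,1]]+m[:2,2]
def dock(p,P):
    x,y,a=p; P=np.atleast_2d(P)/1000.; R=np.array([[np.cos(a),-np.sin(a)],[np.sin(a),np.cos(a)]])
    return np.c_[P[:,:2]@R.T+[x,y],P[:,2]]
E
python3 - <<'E'
from h import *
from cell import capture,finder
from scipy.optimize import least_squares
S=capture("side");T=capture("top")
obs=[]
def s(px,P): obs.append((S,[140+(px[0]-1)/3,150+(px[1]-1)/3],P))
def t(px,P): obs.append((T,[200+(px[0]-1)/3,130+(px[1]-1)/3],P))
def orange(c):
    h=cv2.cvtColor(c["color"],cv2.COLOR_RGB2HSV); m=((h[...,0]<15)&(h[...,1]>180)&(h[...,2]>90)).astype(np.uint8)
    n,l,st,ce=cv2.connectedComponentsWithStats(m); i=1+np.argmax(st[1:,4]); return ce[i],st[i]
print(orange(S),orange(T))
obs.append((T,list(orange(T)[0]),[90,52,35])); 
s((329,243),[90,52,36])
t((329,176),[145,27.5,20]); t((399,206),[145,-27.5,20]); s((384,298),[145,27.5,20]); s((367,348),[145,-27.5,20])
s((72,232),[-85,-31,70]); t((285,500),[-85,-31,70])
f=lambda p:np.concatenate([proj(c,dock(p,P))[0]-px for c,px,P in obs])
best=min((least_squares(f,[0.6,-0.2,a],loss="soft_l1") for a in (-2,-1,0,1,2)),key=lambda r:r.cost)
print(best.x,f(best.x).reshape(-1,2).round(1).tolist()); p=best.x; np.save("dock.npy",p)
for c,n,(x0,y0) in((S,"side",(140,150)),(T,"top",(200,130))):
    im=cv2.resize(c["color"][y0:y0+200,x0:x0+220,::-1],None,fx=3,fy=3,interpolation=cv2.INTER_CUBIC)
    def poly(P,col):
        q=((proj(c,dock(p,P))-[x0,y0])*3+1).round().astype(int); cv2.polylines(im,[q],True,col,1)
    poly([[-85,-31,70],[45,-31,70],[45,31,70],[-85,31,70]],(0,255,255))
    poly([[78,39,36],[102,39,36],[102,65,36],[78,65,36]],(0,255,0))
    poly([[45,-27.5,20],[145,-27.5,20],[145,27.5,20],[45,27.5,20]],(255,255,255))
    poly([[50,-22,12],[50,22,12],[50,22,56],[50,-22,56]],(255,0,255))
    cv2.imwrite(f"pics/fit_{n}.png",im)
E
```

```text
(array([248.63, 232.86]), array([243, 227,  12,  12, 100], dtype=int32)) (array([290.3814433 , 204.65979381]), array([284, 199,  13,  12,  97], dtype=int32))
[ 0.47494681 -0.04199725 -0.42983202] [[-0.3, -0.2], [-0.4, 0.6], [-0.0, -1.3], [-0.8, -1.2], [0.7, 0.3], [-0.9, 1.5], [-1.0, -0.2], [-0.2, 0.6]]
```

View pics/fit_side.png

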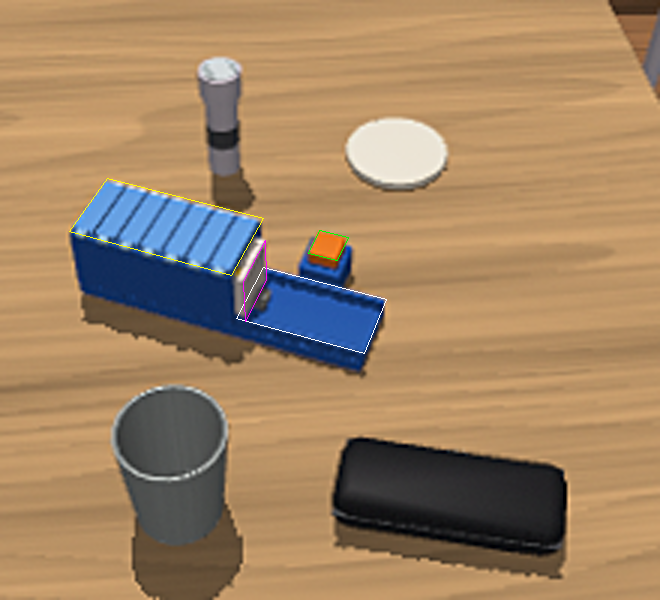

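View pics/fit_top.png

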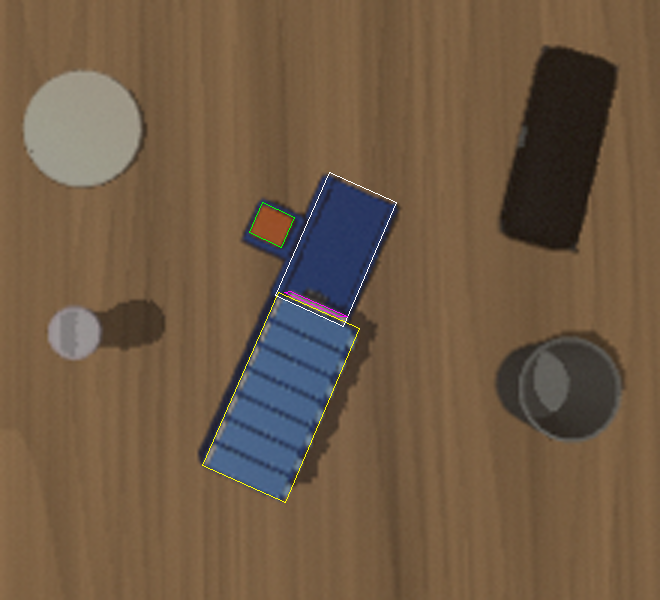

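```bash
cat > rem.py <<'E'
import sys
from h import *
from cell import read_state
from scipy.spatial.transform import Rotation as Ro
p=np.load("dock.npy"); s=read_state()
dx,dy,z=map(float,sys.argv[1:4])
W=dock(p,[dx,dy,z])[0]
R=Ro.from_quat(s["orientation"])
a=p[2]; G=Ro.from_matrix(np.array([[np.cos(a),np.sin(a),0],[np.sin(a),-np.cos(a),0],[0,0,-1]]))
print("t",s["t"],"goal",W,"shift mm",(R.inv().apply(W-s["ee_pos"])*1000).round(1),"turn",(R.inv()*G).as_rotvec(degrees=True).round(2))
d=s["ee_pos"]-dock(p,[0,0,0])[0]; print("tcp in dock mm",(dock([0,0,-a],d*1000)[0]*1000).round(1),"joints",s["joints"].round(2),"F",s["wrist_force"].round(2),"op",s["opening"])
E
python3 rem.py 86 26 250
```

```text
t 1.3 goal [ 0.56395856 -0.05420008  0.25      ] shift mm [ 490.9 -392.2   42.2] turn [ 0.   -0.   49.08]
tcp in dock mm [  60.8 -601.9  292.3] joints [ 1.12  0.47 -0.05  1.53  0.02  1.14 -0.08] F [0.03 0.48 0.22] op 0.08709369131287929
```

drive_tool(rows="38 30 -24 3 0 0 3; 38 60 -48 6 0 0 6; 38 90 -72 8 0 0 9; 38 121 -97 11 0 0 12; 38 152 -122 13 0 0 15")

```text
t: 1.72
ee_pos: [0.3678, -0.4388, 0.2792]
orientation: [0.997, 0.081, 0.0, 0.0]
wrist_force: [0.4, 0.1, 0.7]
opening: 0.0613
```

```bash
python3 rem.py 86 26 250
```

```text
t 1.7167 goal [ 0.56395856 -0.05420008  0.25      ] shift mm [ 255.6 -348.    29.2] turn [ 1.00e-02 -1.00e-02  3.39e+01]
tcp in dock mm [  67.9 -405.4  279.2] joints [ 0.85  0.32 -0.06  1.8   0.02  1.03 -0.63] F [0.38 0.06 0.73] op 0.06132907065328194
```

drive_tool(rows="38 23 -31 3 0 0 3; 38 46 -63 6 0 0 6; 38 70 -95 8 0 0 9; 38 93 -126 11 0 0 12; 38 116 -158 14 0 0 15")

```text
t: 2.13
ee_pos: [0.4564, -0.2639, 0.2656]
orientation: [0.999, -0.05, 0.0, 0.0]
wrist_force: [1.5, 0.1, -0.1]
opening: 0.0389
```

```bash
python3 rem.py 86 26 200
```

```text
t 2.1333 goal [ 0.56395856 -0.05420008  0.2       ] shift mm [  86.1 -219.4   65.5] turn [ 0.02 -0.06 18.92]
tcp in dock mm [  75.7 -209.5  265.6] joints [ 0.54  0.26 -0.11  1.91  0.04  0.97 -1.26] F [ 1.5   0.13 -0.13] op 0.038877796411318534
```

drive_tool(rows="38 14 -36 4 0 0 4; 38 28 -72 9 0 0 8; 38 42 -108 14 0 0 12; 38 56 -143 19 0 0 15.5; 38 70 -178 24 0 0 18.9")

```text
t: 2.55
ee_pos: [0.5433, -0.0934, 0.2414]
orientation: [0.977, -0.213, 0.0, 0.0]
wrist_force: [0.0, -0.6, -0.1]
opening: 0.038
```

```bash
python3 rem.py 86 26 180
```

```text
t 2.55 goal [ 0.56395856 -0.05420008  0.18      ] shift mm [  2.4 -44.2  61.4] turn [-0.01 -0.04  0.01]
tcp in dock mm [ 83.6 -18.2 241.4] joints [ 0.21  0.33 -0.15  1.88  0.06  0.94 -1.96] F [ 0.04 -0.56 -0.1 ] op 0.03803187724367727
```

drive_tool(rows="38 1 -22 20 0 0 0; 38 2.4 -44.2 45 0 0 0; 38 2.4 -44.2 80 0 0 0; 38 2.4 -44.2 104 0 0 0; 38 2.4 -44.2 104 0 0 0")

```text
t: 2.97
ee_pos: [0.5601, -0.0552, 0.1325]
orientation: [0.977, -0.211, -0.005, 0.001]
wrist_force: [-0.3, -0.8, -0.2]
opening: 0.0381
```

```bash
python3 rem.py 86 26 116;  python3 - <<'E'
from h import *
from cell import capture
p=np.load("dock.npy")
for n in ["side","top","wrist"]:
    c=capture(n); im=c["color"][:,:,::-1]
    x0,y0,w,h,f=dict(side=(180,170,110,110,5),top=(240,150,130,110,5),wrist=(0,0,512,384,1.5))[n]
    im=cv2.resize(im[y0:y0+h,x0:x0+w],None,fx=f,fy=f,interpolation=cv2.INTER_CUBIC)
    for P,col in(([[78,39,36],[102,39,36],[102,65,36],[78,65,36]],(0,255,0)),([[50,-22,12],[50,22,12],[50,22,56],[50,-22,56]],(255,0,255)),([[45,-27.5,20],[145,-27.5,20],[145,27.5,20],[45,27.5,20]],(255,255,255))):
        cv2.polylines(im,[((proj(c,dock(p,P))-[x0,y0]+.5)*f).round().astype(int)],True,col,1)
    cv2.imwrite(f"pics/{n}1.png",im)
E
```

```text
t 2.9667 goal [ 0.56395856 -0.05420008  0.116     ] shift mm [ 3.3 -2.6 16.5] turn [0.21 0.53 0.26]
tcp in dock mm [ 82.9  23.5 132.5] joints [ 0.13  0.49 -0.14  1.94  0.1   0.74 -2.06] F [-0.34 -0.81 -0.23] op 0.03806963315505018
```

View pics/side1.png

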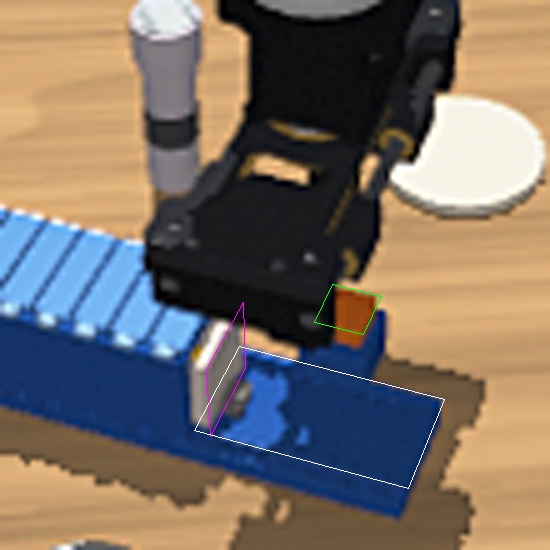

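View pics/wrist1.png

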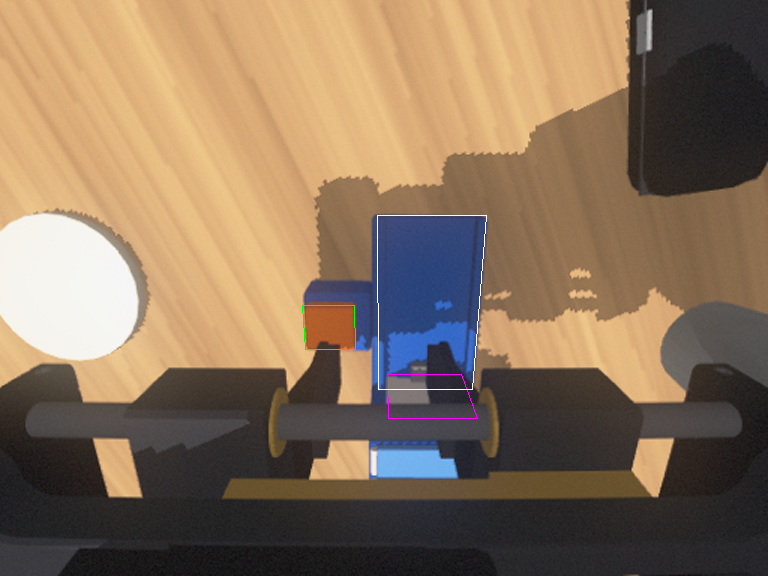

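View pics/top1.png

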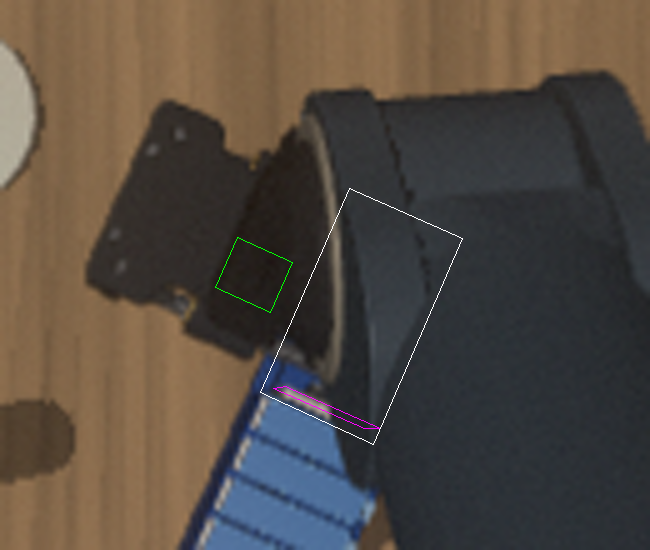

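```bash
python3 rem.py 86 26 116;  python3 - <<'E'
from h import *
from cell import capture,read_state
from scipy.spatial.transform import Rotation as Ro
s=read_state(); R=Ro.from_quat(s["orientation"])
c=capture("wrist"); f=3; x0,y0=180,170
im=cv2.resize(c["color"][y0:y0+150,x0:x0+160,::-1],None,fx=f,fy=f,interpolation=cv2.INTER_CUBIC)
for y0f in (19,-34):
    P=np.array([[-9.5,y0f,70],[9.5,y0f,70],[9.5,y0f+15,70],[-9.5,y0f+15,70]])/1000
    cv2.polylines(im,[((proj(c,R.apply(P)+s["ee_pos"])-[x0,y0]+.5)*f).round().astype(int)],True,(0,255,255),1)
im=cv2.convertScaleAbs(im,alpha=1.8,beta=20)
cv2.imwrite("pics/wrist2.png",im)
E
```

```text
t 3.1167 goal [ 0.56395856 -0.05420008  0.116     ] shift mm [-0.9 -1.8 22.4] turn [-0.03 -0.11  0.15]
tcp in dock mm [ 86.9  24.2 138.4] joints [ 0.14  0.48 -0.14  1.93  0.1   0.74 -2.06] F [ 0.28 -1.14  0.18] op 0.03767608746710937
```

View pics/wrist2.png

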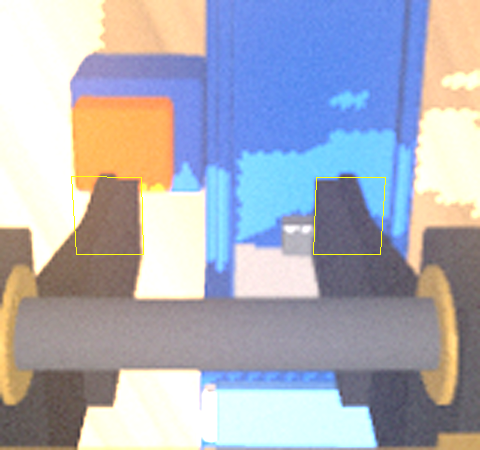

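drive_tool(rows="44 -0.9 -2.8 8 0 0 0; 44 -0.9 -2.8 16 0 0 0; 44 -0.9 -2.8 24 0 0 0; 44 -0.9 -2.8 24 0 0 0; 44 -0.9 -2.8 24 0 0 0")

```text
t: 3.58
ee_pos: [0.563, -0.0531, 0.1126]
orientation: [0.977, -0.212, -0.001, 0.0]
wrist_force: [0.4, 0.3, -0.2]
opening: 0.0436
```

```bash
python3 rem.py 86 27 108;  python3 - <<'E'
from h import *
from cell import capture,read_state
from scipy.spatial.transform import Rotation as Ro
s=read_state(); R=Ro.from_quat(s["orientation"])
for n,x0,y0,w,h,f in(("wrist",180,170,160,150,3),("side",180,190,110,90,6)):
    c=capture(n)
    im=cv2.resize(c["color"][y0:y0+h,x0:x0+w,::-1],None,fx=f,fy=f,interpolation=cv2.INTER_CUBIC)
    im=cv2.convertScaleAbs(im,alpha=1.8,beta=20)
    cv2.imwrite(f"pics/{n}3.png",im)
E
```

```text
t 3.5833 goal [ 0.56437528 -0.05329104  0.108     ] shift mm [ 1.3 -0.4  4.6] turn [0.03 0.07 0.18]
tcp in dock mm [ 84.7  26.6 112.6] joints [ 0.13  0.52 -0.14  1.94  0.11  0.69 -2.08] F [ 0.44  0.27 -0.16] op 0.043631578491967755
```

View pics/wrist3.png

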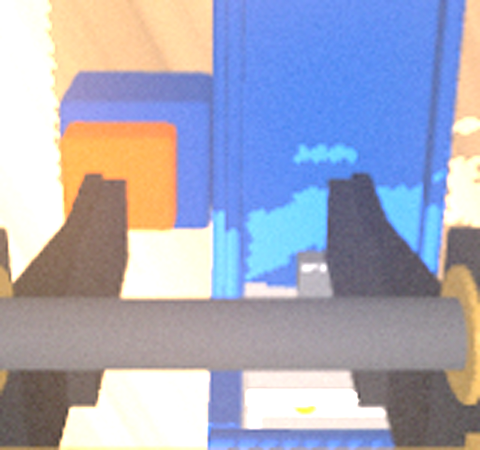

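View pics/side3.png

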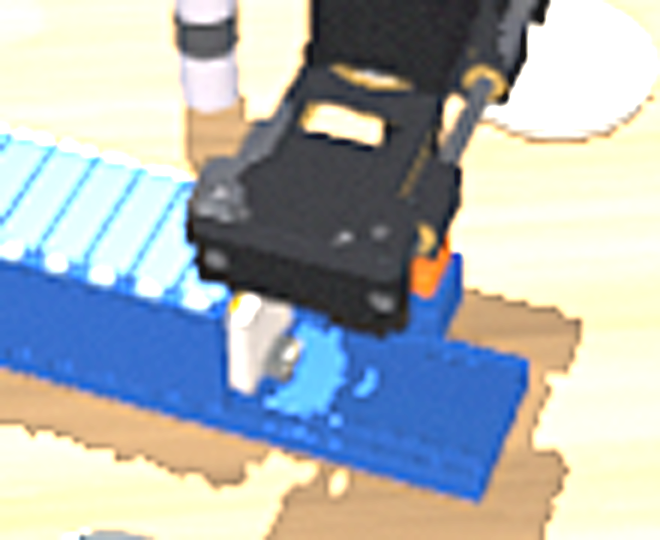

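drive_tool(rows="44 4 -0.4 0 0 0 0; 44 7.3 -0.4 2 0 0 0; 44 7.3 -0.4 3 0 0 0; 44 7.3 -0.4 3 0 0 0; 44 7.3 -0.4 3 0 0 0")

```text
t: 4.1
ee_pos: [0.5703, -0.0557, 0.1101]
orientation: [0.977, -0.212, -0.0, 0.0]
wrist_force: [-0.6, 0.0, 0.3]
opening: 0.0441
```

```bash
python3 rem.py 92 27 98;  python3 - <<'E'
from h import *
from cell import capture,read_state
for n,x0,y0,w,h,f in(("wrist",180,170,160,150,3),):
    c=capture(n)
    im=cv2.resize(c["color"][y0:y0+h,x0:x0+w,::-1],None,fx=f,fy=f,interpolation=cv2.INTER_CUBIC)
    im=cv2.convertScaleAbs(im,alpha=1.8,beta=20)
    cv2.imwrite(f"pics/{n}4.png",im)
E
python3 rem.py 92 27 98
```

```text
t 4.1 goal [ 0.56982949 -0.05579135  0.098     ] shift mm [-0.4  0.2 12.1] turn [0.01 0.01 0.17]
tcp in dock mm [ 92.4  27.3 110.1] joints [ 0.13  0.53 -0.14  1.93  0.11  0.69 -2.07] F [-0.58  0.04  0.27] op 0.04414347786420779
t 4.15 goal [ 0.56982949 -0.05579135  0.098     ] shift mm [-0.3  0.3 12.2] turn [0.   0.01 0.18]
tcp in dock mm [ 92.3  27.3 110.2] joints [ 0.13  0.53 -0.14  1.93  0.11  0.69 -2.07] F [-0.7  -0.2   0.14] op 0.04397921487884058
```

View pics/wrist4.png

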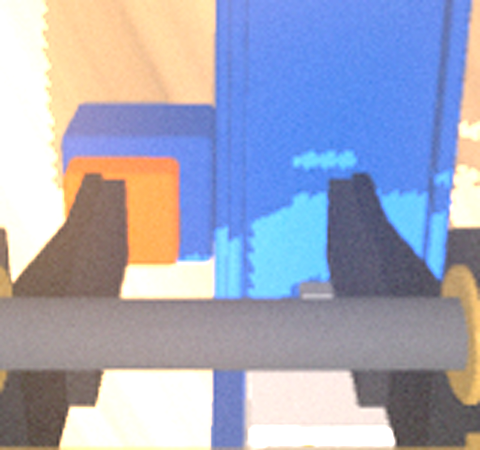

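drive_tool(rows="44 0 0 3 0 0 0; 44 0 0 6 0 0 0; 44 0 0 8 0 0 0; 44 0 0 10 0 0 0; 44 0 0 12 0 0 0")

```text
t: 4.57
ee_pos: [0.5709, -0.0557, 0.0985]
orientation: [0.977, -0.212, 0.001, -0.0]
wrist_force: [-0.6, -0.8, 5.5]
opening: 0.0438
```

```bash
python3 rem.py 92 27 97
cat > look.py <<'E'
import sys
from h import *
from cell import capture,read_state
k=sys.argv[1]
for n,x0,y0,w,h,f in(("wrist",180,170,160,150,3),("side",180,190,110,90,6)):
    c=capture(n)
    im=cv2.resize(c["color"][y0:y0+h,x0:x0+w,::-1],None,fx=f,fy=f,interpolation=cv2.INTER_CUBIC)
    im=cv2.convertScaleAbs(im,alpha=1.5,beta=20)
    cv2.imwrite(f"pics/{n}{k}.png",im)
E
python3 look.py 5;python3 rem.py 92 27 97
```

```text
t 4.5667 goal [ 0.56982949 -0.05579135  0.097     ] shift mm [-0.9  0.5  1.5] turn [-0.02 -0.08  0.19]
tcp in dock mm [92.9 27.5 98.5] joints [ 0.13  0.55 -0.13  1.93  0.11  0.67 -2.08] F [-0.56 -0.77  5.46] op 0.04384067395634946
t 4.6667 goal [ 0.56982949 -0.05579135  0.097     ] shift mm [-0.9  0.5  1.4] turn [-0.02 -0.07  0.19]
tcp in dock mm [92.9 27.5 98.4] joints [ 0.13  0.55 -0.13  1.93  0.11  0.67 -2.08] F [ 1.26 -0.52  3.79] op 0.04412302336643246
```

View pics/wrist5.png

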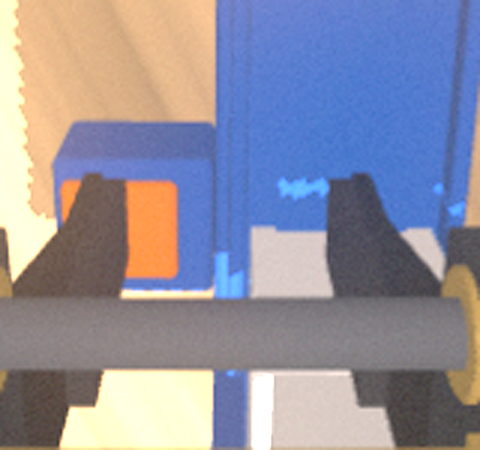

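View pics/side5.png

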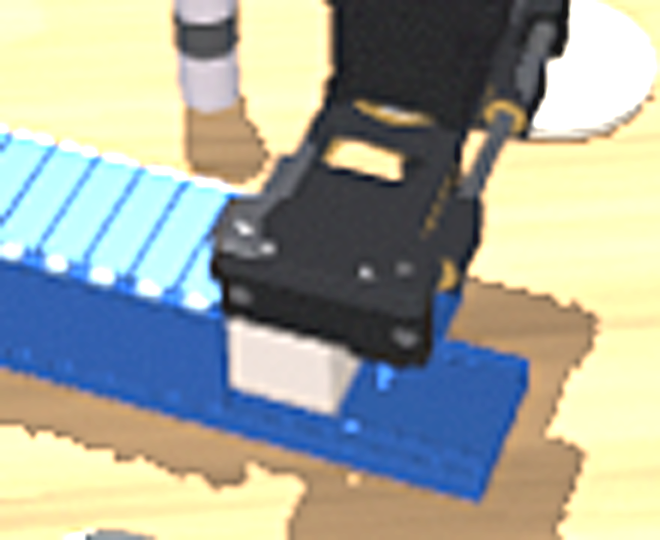

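drive_tool(rows="44 0 0 0.5 0 0 0; 44 0 0 1 0 0 0; 44 0 0 1 0 0 0; 44 0 0 1 0 0 0; 44 0 0 1 0 0 0")

```text
t: 5.08
ee_pos: [0.5709, -0.0557, 0.0979]
orientation: [0.977, -0.212, 0.001, -0.0]
wrist_force: [0.1, -0.8, 5.9]
opening: 0.044
```

```bash
python3 rem.py 92 27 97; python3 look.py 6
python3 - <<'E'
from h import *
from cell import capture
c=capture("side");p=np.load("dock.npy")
x0,y0,f=180,190,6
im=cv2.imread("pics/side6.png")
for fx,col in((72,(0,0,255)),(77,(0,255,255)),(82,(0,255,0))):
    q=((proj(c,dock(p,[[fx-60,-22,20],[fx,-22,20],[fx,-22,56],[fx,22,56],[fx,-22,20]]))-[x0,y0]+.5)*f).round().astype(int)
    cv2.polylines(im,[q],False,col,1)
cv2.imwrite("pics/side6o.png",im)
c=capture("wrist"); x0,y0,f=180,170,3; im=cv2.imread("pics/wrist6.png")
for fx,col in((72,(0,0,255)),(77,(0,255,255)),(82,(0,255,0))):
    q=((proj(c,dock(p,[[fx,-22,56],[fx,22,56]]))-[x0,y0]+.5)*f).round().astype(int)
    cv2.polylines(im,[q],False,col,1)
cv2.imwrite("pics/wrist6o.png",im)
E
python3 rem.py 92 27 97
```

```text
t 5.0833 goal [ 0.56982949 -0.05579135  0.097     ] shift mm [-0.9  0.5  0.9] turn [-0.03 -0.08  0.18]
tcp in dock mm [92.9 27.5 97.9] joints [ 0.13  0.55 -0.13  1.93  0.11  0.67 -2.08] F [ 0.06 -0.79  5.87] op 0.04402453255774604
t 5.2833 goal [ 0.56982949 -0.05579135  0.097     ] shift mm [-0.9  0.5  0.8] turn [-0.03 -0.08  0.18]
tcp in dock mm [92.9 27.5 97.8] joints [ 0.13  0.55 -0.13  1.93  0.11  0.67 -2.08] F [-0.19 -0.55  5.78] op 0.04386683890457611
```

View pics/side6o.png

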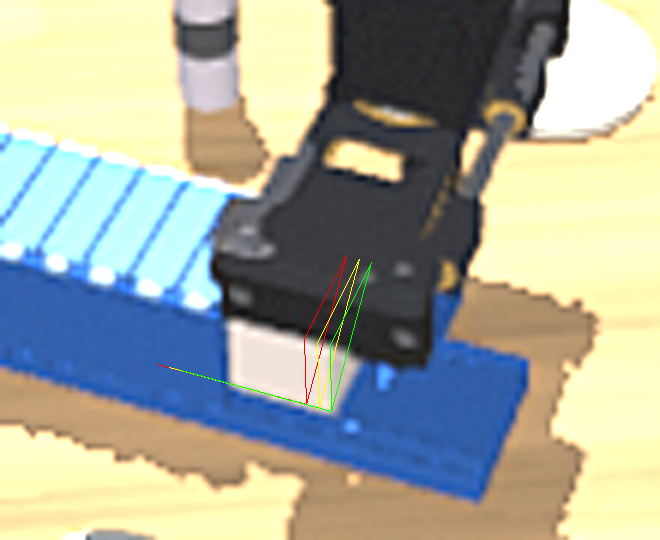

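View pics/wrist6o.png

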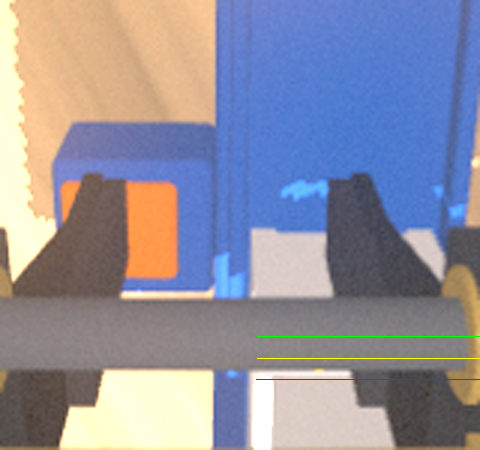

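Run:
```python
from cell import read_state,capture
import numpy as np
F=[]
for i in range(12): capture("side"); F.append(read_state()["wrist_force"])
F=np.array(F);print(F.mean(0).round(2),(F.std(0)/12**.5).round(2)); print(read_state()["t"],read_state()["ee_pos"])
```

```text
[ 0.43 -0.77  5.92] [0.15 0.14 0.17]
5.8833 [ 0.57086415 -0.05572954  0.09786451]
```

Run:
```python
from cell import sign_off,read_state
print(sign_off()); s=read_state(); print(s["t"],s["ee_pos"],s["wrist_force"])
```

```text
the job is handed in; nothing more can be done
None
the job is handed in; nothing more can be done
```

I pressed the orange button with one finger while the other stood across the chute. The tray popped out against that finger and stayed there, and I handed the job in at about 5.9 s while still holding that pose.

**Last checks before hand-in:**
- **Button:** The fingertips stood about 28 mm above the nightstand, which is the fully-down height, with a steady upward force of about 5.9 N on the gripper. I had no direct reading of the button.
- **Tray:** Its front face was at about x = 83 mm in the organizer's frame, roughly 33 mm forward of latched. It was level and flush with the stopping finger, and did not move between the pictures taken after the press.
- **Force of the tray on the finger:** I averaged 12 wrist readings and got about 0.7 N along the chute. The sensor is noisy and its offset was not measured, so this only supports contact. It is also somewhat below the roughly 1.4 N I would expect from the spring.
- **Bystanders:** The arm's path stayed clear of the cup, flashlight, coaster and glasses case. The last close-up pictures show the flashlight and coaster undisturbed, but I did not re-measure any of their positions.

After the hand-in the robot could not be read any more, so I could not check the final second.

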